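# Unlock the sprung bangle gauge and hold it open at its mark

## Task

The bangle gauge on the bench is locked: hold the mallet and use its head to drive the gauge's brass-headed lock pin fully down onto its boss (never with bare fingers), then set the mallet down on the bench beside the gauge without dropping it. Then grip the sprung pull rod at the front of the gauge, draw it out until its black pointer is level with the red length marker, and finish while still holding it there against the spring, so that a bangle can be measured on the jaws. Do not shift the red marker or the other things on the bench.

Things in the scene. Friction and masses are not known exactly. Their poses are not given: they have to be found in the camera images.
- gauge: the bangle gauge, fixed to the bench: an aluminium tube 187 mm long and 32 mm thick lying level on a dark steel base plate 190 x 70 x 12 mm, tube axis 50 mm above the bench. Origin on the bench under the tube; its x axis runs along the tube in the direction in which the rod is pulled out, y towards the white scale, z up. The tube ends (mouth) at x = +85 mm; the lock pin is at x = -78 mm; the base plate spans x = -105 to +85 mm. Nothing but the pin stands higher than 80 mm
- pin_top (a point): centre of the top of the lock pin's brass head (20 mm across, 6 mm thick). Starts 93 mm above the bench; driven fully down it is at 81 mm, the head sitting on its grey boss (30 x 30 mm, top 75 mm above the bench)
- lock_pin (a joint): travel of the lock pin, m: 0 = up (rod locked), 0.012 = fully down; the rod comes free from about 0.009. It takes about 4 N to start and 7 N at the bottom, and it stays where it is driven (detent)
- mallet_grip (a point): grip point on the mallet's handle, 42 mm from the head's axis, half-way up the handle; its x axis points along the handle towards the head, z up. Mallet: yellow cylindrical head 36 mm across, 60 mm high, standing on one flat striking face with its axis upright; level wooden handle 16 mm wide and 20 mm high, 147 mm long out of the head, its middle 30 mm above the striking face. 0.2 to 0.32 kg, most of it in the head
- mallet_head (a point): centre of the mallet's head, half-way up (30 mm above the lower striking face)
- neck (a point): middle of the rod's grip neck, 50 mm above the bench, in front of the tube's mouth: a square bar 14 mm wide and high, 43 mm free length along the pull, ended by a blue knob 32 mm across and 10 mm thick (starting 21 mm beyond this point). x axis = pull direction. Moves with the rod
- rod (a joint): how far the rod is pulled out, m: 0 = home, at most 0.08. The spring pulls it back with about 3 N at home, growing by 1.1 N per 10 mm
- pointer (a point): tip of the black pointer on the moving jaw, which stands out of the slot on top of the tube; 70 mm above the bench, moves with the rod
- mark (a point): the red length marker on the white scale beside the slot; x axis = pull direction. The pointer is at the mark when both have the same place along this axis. The marker stands 35 to 65 mm in the pull direction from the pointer's home
- file_stand: bystander, leave alone: white round stand with needle files upright in it, 72 mm across, about 150 mm high; origin at its underside
- jar: bystander, leave alone: small jar with a blue cap, 56 mm across, 75 mm high; origin at its underside
- mandrel: bystander, leave alone: steel ring mandrel, a slim upright cone 160 mm high on a 90 mm foot; origin at its underside
- ring_tray: bystander, leave alone: dark wooden tray 110 x 80 x 18 mm with rings in it; origin at its underside
- weight: bystander, leave alone: small brass knobbed weight, 32 mm across, 46 mm high; origin at its underside
- screwdriver: bystander, leave alone: blue screwdriver, 160 mm, lying flat; origin at its underside at mid-length
- steel_block: bystander, leave alone: steel bench block, 70 x 70 x 20 mm; origin at its underside
Things that resemble listed ones, but are neither listed nor needed, are in the scene too. Of the things like the part that bears mallet_grip, leave any that is pink or purple; of the rest the smaller one is meant.

How it is judged (in metres and radians):
On the way, in this order (a step that is already met when the one before it is completed fails the run):
1. the mallet is lifted off the bench in the gripper (height (world z) of mallet_head above 0.06 m and contact force between mallet and the fingers above 1 N), for 0.1 s.
2. the lock pin is driven down (within 1.5 mm of its seat) by the held mallet (value of joint lock_pin above 0.0105 m and contact force between mallet and lock_pin above 0.5 N and contact force between mallet and the fingers above 1 N).
3. the mallet is set down on the bench and let go (height (world z) of mallet_head below 0.05 m and contact force between mallet and the fingers below 0.1 N and linear speed of mallet below 0.05 m/s and contact force between mallet and gauge below 0.1 N), for 0.2 s.
At the end, for the whole second after the job is handed in: the robot's fingers hold the rod still against its spring with the pointer within 4 mm of the red marker along the pull; the lock pin is still down (at least 9.5 mm of 12); the mallet is at rest on the bench, off the gauge and out of the gripper, and nothing but the fingers holds the rod (all of step 3 and x of pointer in the frame of mark between -0.004 and 0.004 m and contact force between rod and the fingers above 2 N and velocity of joint rod between -0.01 and 0.01 m/s and contact force between rod and mallet below 0.1 N and value of joint lock_pin above 0.0095 m); the arm keeps its last pose, push and grip.
It fails at once if the lock pin is pushed by the fingers or arm (contact force between lock_pin and the fingers above 1.5 N or contact force between lock_pin and the arm above 1.5 N).
It fails at once if the mallet is dropped: in the air with no finger on it (height (world z) of mallet_head above 0.065 m and contact force between mallet and the fingers below 0.05 N and contact force between mallet and anything else below 0.05 N).
It fails at once if the red marker is shifted by more than 3 mm (distance of mark from where it was at the start of the episode above 0.003 m).
It fails at once if a bystander is shifted by more than 20 mm (distance of any of file_stand, jar, mandrel, ring_tray, weight, screwdriver, steel_block from where it was at the start of the episode above 0.02 m).
It also fails if it takes over 64 s, if anything falls off the work surface, if the arm or the gripper's body presses on something with over 40 N, if the wrist force passes 120 N, or if a joint passes its speed limit or range.

## Robot

A 6-joint arm with a two-finger parallel gripper is mounted at the origin on the work surface. World frame = base frame: x ahead of the robot, y to its left, z up, the work surface at z = 0. Lengths are in m, angles in degrees, forces in N, time in s.
With the tool pointing down it reaches from about 0.375 to 0.9 m from the base axis. Payload 3.1 kg.
Tool frame: the origin (TCP) lies where the fingers leave the gripper's body, on its centre line; the fingertips stand 70 mm ahead of it and the grasp point (between the pads) lies 51 mm ahead of it; z points along the fingers, y is the line along which they close (so a half turn about z gives the same grasp; the last joint's range is limited). The gripper opens to 87 mm and grips with 3 to 60 N. Pads are 19 mm wide; open, the fingers measure 117 mm over their backs; the gripper's body (75 mm by 190 mm) begins 51 mm behind the grasp point.
Start: joints at [57.267, 30.224, 82.088, -0, 67.689, -10.227], TCP at [0.239, 0.577, 0.292] pointing down, gripper open.
Joint ranges: [-176.69, 176.69], [-43.24, 126.21], [12.49, 139.97], [-82, 262], [0, 151.66], [-163.58, 163.58]. Speed limits (degrees/s): [159.86, 159.86, 180, 180, 180, 180].

## Interface

Orientations are given as a 3x3 rotation matrix whose columns are the frame's x, y, z axes.
In Python, from rig import readout, capture, calibration, bot, look_for gives the robot as it stands. The module is installed in compiled form; this text tells all that it offers.
- The arm moves only by the shell command python3 -m pendant 'ROWS'. ROWS is JSON, a list of rows, each a list of 7 numbers: the shift along the tool's x, y, z normalised to -1 to 1, where 1 is 200 mm, then the turn, a rotation vector about the tool's x, y, z normalised to -1 to 1, where 1 is 180 degrees, then the closure, from -1 (fully open) to 1 (shut). In form: [[dx, dy, dz, ax, ay, az, grip], ...]. A call has 1 to 8 rows; each row is the pose to reach, as a shift and turn from the pose commanded when the call began, along the tool's axes at that moment, turning the shorter way round; what a row does not reach only later rows make up. A row lasts 1/10 s, in which the tool goes at most 50 mm and 8.59 degrees, less where a joint would pass 70% of its speed; a pose out of reach is approached as far as the arm can. A call with a number of a shift or a turn outside -1 to 1 is refused whole. A call with a gripper value outside its range is refused whole. The fingers move at their own pace and stop on an object; the grip force is fixed at half the most. Time passes only in rows, so rows that repeat a pose let the fingers close. It gives the time, the measured TCP pose, the force, the opening and the grip force at its end, in the units of the state.
- readout.read_state(): the state, without advancing time (a new reading comes with each control period).
- capture(name): name is "side" or "top"; returns (picture, depth): 480x640x3 uint8, red, green, blue; 480x640 float32, m along the optical axis (not along the pixel's ray), 0 where there is no reading.
- calibration(name): a dict with "mtx" (3x3 intrinsics, pixels), "T" (4x4, takes a point from camera to world coordinates). Camera axes: x right, y down, z forward; pixel columns grow to the right and rows downward; lengths in m; the calibration is good to about 2 mm. A picture is of the moment at which its call begins. calibration takes no time and is no camera call.
- bot.hand_in(): hands the job in; it is judged then, once.
Trained networks look in the newest picture that a camera, given by its name, has taken for a name from the list of things; names that differ only in an ending like _2 or _b are one class to them, and where a whole thing is asked for, a point or a joint stands for the part that bears it (a point fixed in the world has none). Each returns a list of dicts, best first, with "conf" (0 to 1); they miss things now and then, are a little off and sometimes report something else, mostly with a low value. They report only what shows in the picture. A call takes as long as a camera call. They do not tell look-alikes from the thing itself.
- look_for(thing, camera): "extent" ([left, top, right, bottom] in pixels, round what is visible of it).
The state is a dict: "time_s": time; "joint_positions": joint angles; "qvel": joint speeds; "tau": joint torques, N m; "position": TCP position; "tcp_rot": TCP orientation; "force": force on the tool from outside, world axes, zero at the start; "moment": the same for the moment, N m; "opening": opening from 0.0 (shut) to 1.0 (fully open); "grasp_force": force on a finger pad.
Only numpy, scipy, OpenCV 4.12 (cv2) and the standard library are available. Lean on these libraries where they do the work, as an engineer would, in place of code of your own. Each camera call takes 0.05 s, during which the arm holds its last target. There are 200 camera calls.

## Working session

There is one attempt and no reset: what is moved stays moved. The work goes in short steps, Python scripts to look and compute and a shell command to move; the robot and the scene stay as the last step left them, time stands still between calls to the robot, and variables do not carry over. Pictures are saved under pics/ and viewed, at most 10 in all, crops included, and the job is handed in when it is done.

```bash
mkdir -p pics; cat > h.py <<'E'
import numpy as np, cv2
from rig import readout, capture, calibration, bot, look_for
def shot(c,name=None):
    p,d=capture(c)
    if name: cv2.imwrite(f'pics/{name}.png',p[:,:,::-1])
    return p,d
def cloud(c,d):
    k=calibration(c);K=k['mtx'];T=np.array(k['T'])
    v,u=np.mgrid[:480,:640]
    P=np.stack([(u-K[0][2])/K[0][0]*d,(v-K[1][2])/K[1][1]*d,d],-1)
    W=P@T[:3,:3].T+T[:3,3]; W[d==0]=np.nan
    return W
E
python3 - <<'E'
from h import *
for c in('top','side'):
    p,d=shot(c,c+'0'); W=cloud(c,d); np.savez(f'{c}0.npz',p=p,W=W)
    for t in('gauge','mallet_grip','lock_pin','neck','mark','pointer'):
        for r in look_for(t,c)[:4]:
            e=np.array(r['extent']);u,v=((e[:2]+e[2:])/2).astype(int)
            print(c,t,round(r['conf'],2),e.astype(int),W[v,u].round(3))
print(readout.read_state()['tcp_rot'])
E
```

```text
top gauge 0.84 [276 209 354 249] [0.532 0.056 0.062]
top gauge 0.31 [361 141 389 172] [ 0.77  -0.125  0.023]
top mallet_grip 0.96 [238 284 313 330] [0.298 0.168 0.055]
top mallet_grip 0.79 [406 341 461 378] [ 0.156 -0.299  0.041]
top mallet_grip 0.78 [396 219 429 279] [ 0.481 -0.237  0.043]
top mallet_grip 0.72 [469 256 513 333] [ 0.349 -0.469  0.055]
top neck 0.64 [276 210 296 220] [0.575 0.145 0.052]
top mark 0.54 [275 209 356 250] [0.529 0.056 0.065]
top pointer 0.46 [274 208 292 222] [0.572 0.153 0.063]
side gauge 0.97 [298 187 353 279] [0.532 0.012 0.077]
side mallet_grip 0.96 [234 430 328 479] [ 0.157 -0.313  0.025]
side mallet_grip 0.93 [351 432 495 478] [ 0.347 -0.481  0.057]
side mallet_grip 0.81 [342 306 421 345] [ 0.479 -0.235  0.038]
side mallet_grip 0.81 [157 237 256 278] [0.292 0.159 0.033]
side lock_pin 0.38 [329 243 334 248] [ 0.508 -0.034  0.091]
side lock_pin 0.15 [137 177 190 216] [ 0.322  0.432 -0.001]
side neck 0.55 [296 185 325 230] [0.56  0.102 0.067]
side pointer 0.54 [302 189 326 235] [0.556 0.085 0.07 ]
[[-9.23843796e-01  3.82769683e-01  1.02283201e-04]
 [ 3.82769693e-01  9.23843792e-01  1.00515555e-04]
 [-5.60193929e-05  1.32011581e-04 -9.99999990e-01]]
```

View pics/top0.png

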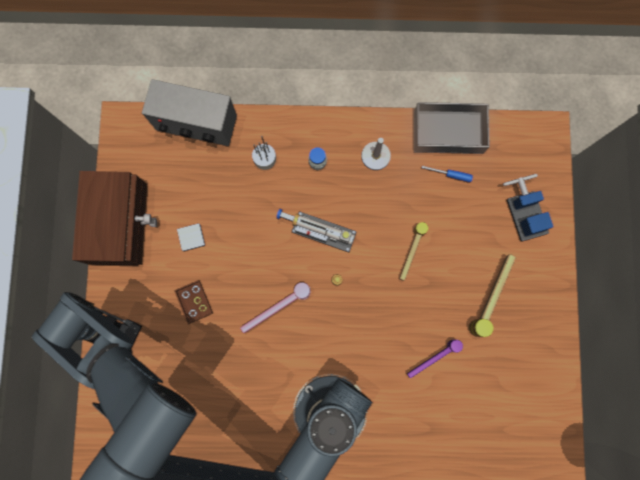

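View pics/side0.png

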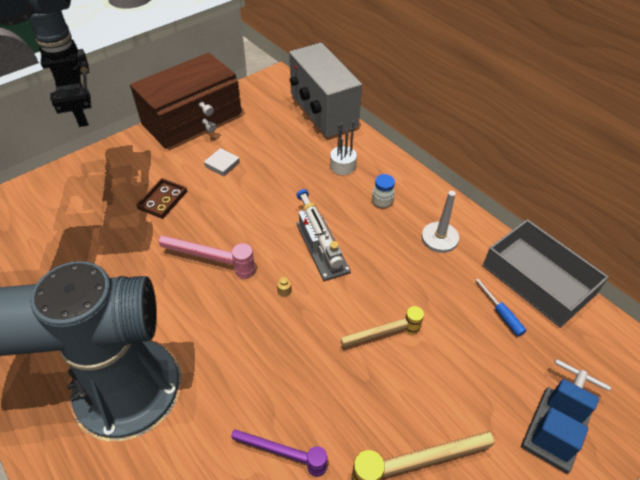

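The top view shows the small yellow mallet (head 421,229; handle end 403,278). The gauge has its blue knob at (281,214), its brass pin at (346,235), and the brass weight nearby at (337,280). I'll measure them in both clouds.

```bash
cat > m.py <<'E'
from h import *
def meas(c,p,W):
    hsv=cv2.cvtColor(p,cv2.COLOR_RGB2HSV).astype(int);H,S,V=np.moveaxis(hsv,-1,0)
    x,y,z=np.moveaxis(W,-1,0)
    m=(x>.38)&(x<.62)&(y<-.15)&(y>-.32)
    hd=m&(H>26)&(H<34)&(S>180)&(z>.05)
    hn=m&(z>.025)&(z<.05)&(H<29)
    g=(x>.4)&(x<.66)&(y<.2)&(y>-.08)
    o=dict(head=hd,handle=hn,knob=g&(H>100)&(H<125)&(S>120)&(z>.02),brass=g&(z>.083)&(z<.1),red=g&((H<6)|(H>174))&(S>150)&(V>100)&(z>.04),
      tube=g&(z>.055)&(z<.1))
    r={}
    for k,q in o.items():
        P=W[q]; 
        if len(P)==0: print(c,k,'none');continue
        r[k]=P; print(c,k,len(P),np.median(P,0).round(4),P.min(0).round(3),P.max(0).round(3))
    for k in('handle','tube'):
        P=r[k][:,:2];rc=cv2.minAreaRect((P*1000).astype(np.float32)); print('  ',k,rc)
    return r
E
python3 - <<'E'
from m import *
for c in('top','side'):
    f=np.load(c+'0.npz'); meas(c,f['p'],f['W'])
    p=f['p'];a=(p[195:265,265:365] if c=='top' else p[180:285,280:360]); cv2.imwrite(f'pics/{c}z.png',cv2.resize(a[:,:,::-1],None,fx=7,fy=7 if c=='top' else 5.6,interpolation=2) if c=='top' else cv2.resize(a[:,:,::-1],None,fx=5.5,fy=5.5,interpolation=2))
E
```

```text
top head none
top handle 290 [ 0.4635 -0.2332  0.0377] [ 0.388 -0.272  0.025] [ 0.554 -0.2    0.05 ]
top knob 14 [0.5774 0.1652 0.0639] [0.567 0.162 0.055] [0.587 0.168 0.071]
top brass 38 [ 0.5133 -0.0329  0.0918] [ 0.501 -0.045  0.083] [0.526 0.005 0.098]
top red none
top tube 783 [0.5318 0.0504 0.0631] [ 0.493 -0.058  0.055] [0.592 0.174 0.098]
   handle ((468.5158996582031, -238.3556365966797), (30.765552520751953, 170.15304565429688), 73.47076416015625)
   tube ((534.899169921875, 60.848411560058594), (239.67190551757812, 47.63385772705078), 71.80376434326172)
side head none
side handle 733 [ 0.4686 -0.239   0.0378] [ 0.389 -0.283  0.025] [ 0.554 -0.204  0.049]
side knob 35 [0.5764 0.1641 0.0609] [0.568 0.156 0.044] [0.592 0.171 0.07 ]
side brass 57 [ 0.5146 -0.0359  0.0919] [ 0.505 -0.046  0.085] [ 0.525 -0.026  0.097]
side red 9 [0.5215 0.0763 0.0654] [0.518 0.071 0.061] [0.523 0.079 0.073]
side tube 1125 [0.5287 0.0421 0.0632] [ 0.494 -0.061  0.055] [0.595 0.173 0.097]
   handle ((475.3833923339844, -237.8546905517578), (29.565155029296875, 177.88900756835938), 66.06217956542969)
   tube ((538.2401123046875, 59.9674072265625), (244.6540069580078, 49.07694625854492), 71.4323501586914)
```

View pics/topz.png

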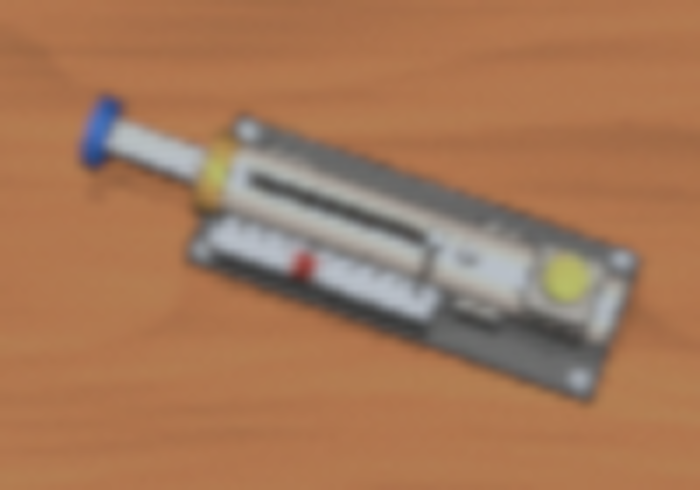

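The zoomed crop shows the pointer near zoom (430,250), i.e. px (326,231). The red mark is near zoom (303,265), i.e. px (308,233), on the white scale towards the robot. Next is the mallet pose.

```bash
cat > go.py <<'E'
from h import *
def plan(xyz,yaw_y=None,tool_y=None):
    """rel. move to put GRASP point at xyz, tool down, tool y at yaw_y deg"""
    s=readout.read_state();R=np.array(s['tcp_rot']);p=np.array(s['position'])
    a=np.radians(yaw_y);y=np.array([np.cos(a),np.sin(a),0]);z=np.array([0,0,-1.]);G=np.stack([np.cross(y,z),y,z],1)
    t=np.array(xyz)-.051*z
    from scipy.spatial.transform import Rotation as Ro
    print('shift',((R.T@(t-p))/.2).round(4),'turn',(Ro.from_matrix(R.T@G).as_rotvec()/np.pi).round(4),'grasp now',(p+.051*R[:,2]).round(4),'t',s['time_s'],'F',np.round(s['force'],1),'open',s['opening'],s['grasp_force'])
E
python3 - <<'E'
from m import *
from go import plan
for c in('top','side'):
    f=np.load(c+'0.npz');W=f['W'];p=f['p'];x,y,z=np.moveaxis(W,-1,0)
    m=(x>.38)&(x<.62)&(y<-.15)&(y>-.32)
    hd=m&(z>.052); print(c,'head',hd.sum(),W[hd].mean(0),W[hd].min(0),W[hd].max(0))
    hn=m&(z>.034)&(z<.044);P=W[hn]; 
    h=W[hd].mean(0);P=P[np.hypot(*(P-h)[:,:2].T)>.03]
    vx,vy,x0,y0=cv2.fitLine(P[:,:2].astype(np.float32),cv2.DIST_HUBER,0,.01,.01).ravel(); 
    print('handle',len(P),np.degrees(np.arctan2(vy,vx)),x0,y0,'len',np.ptp(P[:,:2]@[vx,vy]),'head off line',(h[0]-x0)*-vy+(h[1]-y0)*vx)
    print('grip',h[:2]+.04*np.array([vx,vy])*np.sign(x0-h[0])/np.sign(vx))
plan([.5,-.23,.12],72)
E
```

```text
top head 108 [ 0.54333915 -0.26294493  0.0591788 ] [ 0.52540217 -0.28056049  0.05212118] [ 0.56161616 -0.24481882  0.07014778]
handle 184 -20.34443 0.45361367 -0.22971737 len 0.13429530522776512 head off line 3.941141562299397e-05
grip [ 0.50583437 -0.24903842]
side head 217 [ 0.5447706  -0.26585361  0.05877059] [ 0.52784748 -0.28342602  0.0520304 ] [ 0.5646965  -0.24738691  0.06393131]
handle 443 -20.45506 0.44699934 -0.22966982 len 0.13428551792904264 head off line 0.0002661083577280912
grip [ 0.50729274 -0.2518747 ]
shift [-2.7498 -3.2305  0.6063] turn [ 0.     0.    -0.025] grasp now [0.2392 0.5774 0.2413] t 0.7 F [-0.3  0.6 -0.1] open 0.9992806592830754 0.0
```

```bash
python3 -m pendant '[[-0.85,-1,0,0,0,-0.01,-1],[-0.85,-1,0,0,0,-0.01,-1],[-0.85,-1,0,0,0,-0.01,-1],[-0.85,-1,0,0,0,-0.01,-1],[-0.85,-1,0,0,0,-0.01,-1],[-0.85,-1,0,0,0,-0.01,-1]]' && python3 -m pendant '[[-0.85,-1,0,0,0,0,-1],[-0.85,-1,0,0,0,0,-1],[-0.85,-1,0,0,0,0,-1],[-0.85,-1,0,0,0,0,-1],[-0.85,-1,0,0,0,0,-1],[-0.85,-1,0,0,0,0,-1]]' && python3 -m pendant '[[-0.85,-1,0,0,0,0,-1],[-0.85,-1,0,0,0,0,-1],[-0.85,-1,0,0,0,0,-1],[-0.85,-1,0,0,0,0,-1],[-0.85,-1,0,0,0,0,-1],[-0.85,-1,0,0,0,0,-1],[-0.85,-1,0,0,0,0,-1]]'; python3 -c "
from go import *
plan([.5065,-.2505,.1],69.6)"
```

```text
time_s: 1.3
position: [0.3201, 0.324, 0.2923]
tcp_rot: [[-0.934, 0.357, -0.001], [0.357, 0.934, -0.002], [0.0, -0.002, -1.0]]
force: [-0.4, 0.7, -1.0]
opening: 1.005
grasp_force: 0.0
time_s: 1.9
position: [0.4109, 0.0769, 0.2928]
tcp_rot: [[-0.934, 0.358, 0.004], [0.358, 0.934, -0.001], [-0.004, 0.0, -1.0]]
force: [-0.2, 0.8, -0.1]
opening: 1.002
grasp_force: 0.0
time_s: 2.6
position: [0.4974, -0.168, 0.292]
tcp_rot: [[-0.935, 0.356, 0.001], [0.356, 0.935, 0.0], [-0.001, 0.0, -1.0]]
force: [1.1, 0.1, -0.3]
opening: 1.003
grasp_force: 0.0
shift [-0.1887 -0.3698  0.7052] turn [ 0.0001  0.0002 -0.0024] grasp now [ 0.4975 -0.168   0.241 ] t 2.6 F [ 1.1  0.1 -0.3] open 1.0028168796755905 0.0
```

```bash
python3 -m pendant '[[-0.19,-0.37,0.3,0,0,-0.002,-1],[-0.19,-0.37,0.5,0,0,-0.002,-1],[-0.19,-0.37,0.705,0,0,-0.002,-1],[-0.19,-0.37,0.705,0,0,-0.002,-1],[-0.19,-0.37,0.705,0,0,-0.002,-1]]'; python3 - <<'E'
from m import *
from go import plan
for c in('top','side'):
    p,d=shot(c,c+'1');W=cloud(c,d);x,y,z=np.moveaxis(W,-1,0)
    m=(x>.38)&(x<.62)&(y<-.15)&(y>-.32)
    hn=m&(z>.034)&(z<.044);P=W[hn];print(c,len(P),np.median(P,0))
plan([.5065,-.2505,.031],69.6)
cv2.imwrite('pics/s1c.png',cv2.resize(cv2.imread('pics/side1.png')[230:380,300:460],None,fx=4,fy=4))
E
```

```text
time_s: 3.1
position: [0.5038, -0.2463, 0.1481]
tcp_rot: [[-0.938, 0.347, -0.007], [0.347, 0.938, 0.006], [0.009, 0.003, -1.0]]
force: [-0.1, -0.3, -0.0]
opening: 0.998
grasp_force: 0.0
top 0 [nan nan nan]
side 414 [ 0.44848539 -0.2305317   0.03859703]
shift [-0.0094 -0.0134  0.3476] turn [ 0.0003 -0.0004  0.0008] grasp now [ 0.5057 -0.2474  0.1005] t 3.2 F [ 0.3  0.4 -0.7] open 1.0006962997770283 0.0
  return _methods._mean(a, axis=axis, dtype=dtype,
  ret = um.true_divide(
```

View pics/s1c.png

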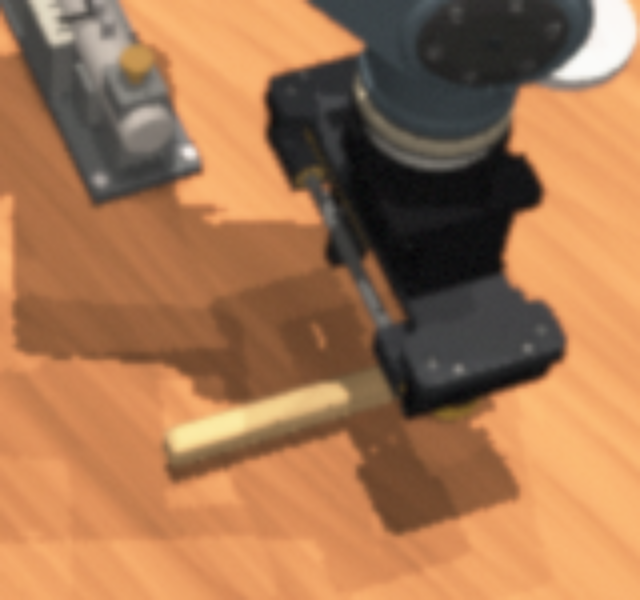

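The crop shows the gripper above the handle, next to the head and straddling it. I'll descend and close.

```bash
python3 -m pendant '[[0,0,0.15,0,0,0,-1],[0,-0.005,0.35,0,0,0,-1],[0,-0.005,0.35,0,0,0,-1],[0,-0.005,0.35,0,0,0,-1]]'; python3 -c "
from go import *
plan([.5065,-.2505,.031],69.6)"
```

```text
time_s: 3.6
position: [0.5059, -0.2496, 0.0827]
tcp_rot: [[-0.938, 0.347, 0.001], [0.347, 0.938, -0.0], [-0.001, -0.0, -1.0]]
force: [-0.1, 0.2, -0.0]
opening: 1.003
grasp_force: 0.0
shift [-0.0045 -0.003   0.0035] turn [-0.      0.0002  0.0007] grasp now [ 0.5059 -0.2496  0.0317] t 3.6 F [-0.1  0.2 -0. ] open 1.00272121652618 0.0
```

```bash
python3 -m pendant '[[-0.004,-0.003,0.004,0,0,0,1],[-0.004,-0.003,0.004,0,0,0,1],[-0.004,-0.003,0.004,0,0,0,1],[-0.004,-0.003,0.004,0,0,0,1],[-0.004,-0.003,0.004,0,0,0,1],[-0.004,-0.003,0.004,0,0,0,1],[-0.004,-0.003,0.004,0,0,0,1]]'; python3 -m pendant '[[0,0,0,0,0,0,1],[0,0,-0.05,0,0,0,1],[0,0,-0.15,0,0,0,1],[0,0,-0.25,0,0,0,1],[0,0,-0.35,0,0,0,1],[0,0,-0.45,0,0,0,1],[0,0,-0.5,0,0,0,1],[0,0,-0.5,0,0,0,1]]'; python3 -c "
from go import *
d=np.array([np.cos(np.radians(-20.4)),np.sin(np.radians(-20.4))]);g=np.array([.514,-.0345])-.040*d
plan([*g,.135],69.6)"
```

```text
time_s: 4.3
position: [0.5058, -0.2513, 0.0804]
tcp_rot: [[-0.938, 0.348, -0.0], [0.348, 0.938, 0.0], [0.0, 0.0, -1.0]]
force: [-0.2, 0.4, -0.4]
opening: 0.445
grasp_force: 0.0
time_s: 5.1
position: [0.5064, -0.2516, 0.182]
tcp_rot: [[-0.938, 0.348, 0.002], [0.348, 0.938, -0.002], [-0.003, -0.001, -1.0]]
force: [0.0, 0.5, -2.0]
opening: 0.175
grasp_force: 30.0
shift [ 0.5417  1.0312 -0.0227] turn [-0.0003  0.0009  0.0003] grasp now [ 0.5065 -0.2517  0.131 ] t 5.1 F [ 0.   0.5 -2. ] open 0.1745921027325533 29.953469038009644
```

Closing was slower than I allowed for, so the lift overlapped it. I'll check what is in the hand.

```bash
python3 -m pendant '[[0,0,0,0,0,0,1],[0,0,0,0,0,0,1],[0,0,0,0,0,0,1]]'; python3 - <<'E'
from h import *
p,d=shot('side','s2');np.savez('s2.npz',p=p,W=cloud('side',d))
cv2.imwrite('pics/s2c.png',cv2.resize(cv2.imread('pics/s2.png')[200:360,300:480],None,fx=4,fy=3.7,interpolation=2) if 0 else cv2.resize(cv2.imread('pics/s2.png')[200:350,300:480],None,fx=4,fy=4))
E
```

```text
time_s: 5.4
position: [0.5054, -0.2509, 0.1794]
tcp_rot: [[-0.938, 0.348, -0.002], [0.348, 0.938, 0.001], [0.002, 0.001, -1.0]]
force: [-0.1, 0.2, -1.8]
opening: 0.171
grasp_force: 30.0
```

View pics/s2c.png

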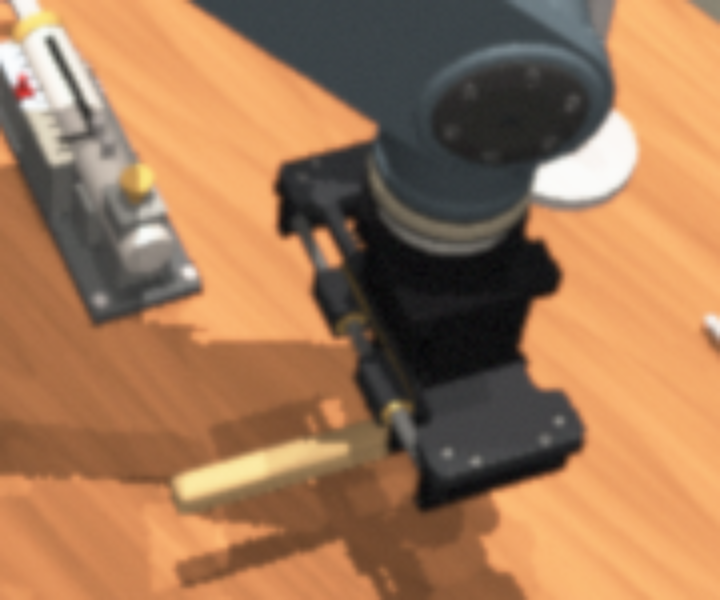

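The mallet is lifted, with its shadow separated from the handle. I'll measure its height and tilt in the hand.

```bash
python3 - <<'E'
from h import *
from go import plan
f=np.load('s2.npz');W=f['W'];p=f['p'];x,y,z=np.moveaxis(W,-1,0)
hsv=cv2.cvtColor(p,cv2.COLOR_RGB2HSV).astype(int)
m=(x>.3)&(x<.5)&(y<-.15)&(y>-.32)&(z>.05)&(z<.15)&(hsv[...,1]>60)&(hsv[...,2]>90)
P=W[m];a=np.polyfit(P[:,0],P[:,2],1);print(len(P),P.min(0),P.max(0),np.degrees(np.arctan(a[0]*.94)))
for lo in np.arange(.36,.5,.02):
    Q=P[(P[:,0]>=lo)&(P[:,0]<lo+.02)]
    if len(Q): print(round(lo,2),len(Q),np.percentile(Q[:,2],[5,90]).round(3),np.median(Q[:,1]).round(3))
plan([.5,-.25,.13],69.6)
E
```

```text
565 [ 0.38894994 -0.25507147  0.09092994] [ 0.49853257 -0.20545933  0.12019691] -1.0337948080207275
0.38 63 [0.099 0.116] -0.216
0.4 110 [0.1   0.116] -0.222
0.42 106 [0.1   0.116] -0.229
0.44 102 [0.1   0.116] -0.236
0.46 107 [0.097 0.114] -0.243
0.48 77 [0.097 0.113] -0.249
shift [ 0.0274 -0.005  -0.0075] turn [ 0.0002 -0.0006  0.0003] grasp now [ 0.5054 -0.2509  0.1285] t 5.45 F [ 0.8  0.  -1.4] open 0.17243420545602808 29.953338503837585
```

The handle centre is at about 0.107 m against a grasp point of 0.1285 m, so only the fingertips hold it. I'll set it down and re-grip properly.

```bash
python3 -m pendant '[[0,0,0.1,0,0,0,1],[0,0,0.2,0,0,0,1],[0,0,0.3,0,0,0,1],[0,0,0.34,0,0,0,1],[0,0,0.36,0,0,0,1],[0,0,0.375,0,0,0,1],[0,0,0.385,0,0,0,1],[0,0,0.385,0,0,0,1]]'; python3 -m pendant '[[0,0,0,0,0,0,-1],[0,0,0,0,0,0,-1],[0,0,0,0,0,0,-1],[0,0,0,0,0,0,-1],[0,0,0.05,0,0,0,-0.3],[0,0,0.1,0,0,0,-0.3],[0,0,0.1,0,0,0,-0.3],[0,0,0.1,0,0,0,-0.3]]'; python3 -c "
from go import *
plan([.5065,-.2505,.03],69.6)"
```

```text
time_s: 6.25
position: [0.5044, -0.2505, 0.1055]
tcp_rot: [[-0.938, 0.347, -0.003], [0.347, 0.938, 0.002], [0.003, 0.0, -1.0]]
force: [-6.1, 2.5, 12.5]
opening: 0.173
grasp_force: 30.0
time_s: 7.05
position: [0.5055, -0.251, 0.0825]
tcp_rot: [[-0.938, 0.348, -0.001], [0.348, 0.938, 0.001], [0.002, 0.001, -1.0]]
force: [0.4, 0.4, -0.4]
opening: 0.638
grasp_force: 0.0
shift [-0.0038  0.0039  0.0076] turn [ 0.0002 -0.0005  0.0003] grasp now [ 0.5054 -0.2509  0.0315] t 7.05 F [ 0.4  0.4 -0.4] open 0.6377461632233269 0.0
```

```bash
python3 -m pendant '[[0,0,0.007,0,0,0,1],[0,0,0.007,0,0,0,1],[0,0,0.007,0,0,0,1],[0,0,0.007,0,0,0,1],[0,0,0.007,0,0,0,1],[0,0,0.007,0,0,0,1],[0,0,0.007,0,0,0,1],[0,0,0.007,0,0,0,1]]';python3 -m pendant '[[0,0,0,0,0,0,1],[0,0,0,0,0,0,1],[0,0,0,0,0,0,1],[0,0,0,0,0,0,1]]'; python3 -m pendant '[[0,0,-0.05,0,0,0,1],[0,0,-0.12,0,0,0,1],[0,0,-0.2,0,0,0,1],[0,0,-0.28,0,0,0,1],[0,0,-0.36,0,0,0,1],[0,0,-0.44,0,0,0,1],[0,0,-0.5,0,0,0,1],[0,0,-0.5,0,0,0,1]]'; python3 - <<'E'
from h import *
from go import plan
p,d=shot('side','s3');W=cloud('side',d);x,y,z=np.moveaxis(W,-1,0)
hsv=cv2.cvtColor(p,cv2.COLOR_RGB2HSV).astype(int)
m=(x>.3)&(x<.5)&(y<-.15)&(y>-.32)&(z>.05)&(z<.17)&(hsv[...,1]>60)&(hsv[...,2]>90)
P=W[m];print(len(P))
for lo in np.arange(.36,.5,.02):
    Q=P[(P[:,0]>=lo)&(P[:,0]<lo+.02)]
    if len(Q): print(round(lo,2),len(Q),np.percentile(Q[:,2],[5,90]).round(3),np.median(Q[:,1]).round(3))
d=np.array([np.cos(np.radians(-20.4)),np.sin(np.radians(-20.4))]);g=np.array([.514,-.0345])-.040*d
plan([*g,.145],69.6)
E
```

```text
time_s: 7.85
position: [0.5059, -0.2512, 0.0821]
tcp_rot: [[-0.938, 0.348, 0.0], [0.348, 0.938, -0.0], [-0.0, -0.0, -1.0]]
force: [-0.3, -0.1, 1.7]
opening: 0.182
grasp_force: 30.0
time_s: 8.25
position: [0.5059, -0.2513, 0.0821]
tcp_rot: [[-0.938, 0.348, 0.0], [0.348, 0.938, -0.0], [-0.0, -0.0, -1.0]]
force: [-0.7, 0.1, 1.0]
opening: 0.182
grasp_force: 30.0
time_s: 9.05
position: [0.5067, -0.2518, 0.1844]
tcp_rot: [[-0.938, 0.348, 0.004], [0.348, 0.938, -0.003], [-0.004, -0.001, -1.0]]
force: [-0.1, -0.1, -2.8]
opening: 0.181
grasp_force: 30.0
544
0.38 60 [0.125 0.143] -0.216
0.4 112 [0.127 0.143] -0.222
0.42 111 [0.127 0.143] -0.229
0.44 116 [0.127 0.143] -0.236
0.46 104 [0.127 0.144] -0.243
0.48 41 [0.126 0.142] -0.249
shift [ 0.5406  1.0309 -0.0658] turn [-0.0002  0.0007  0.0003] grasp now [ 0.5063 -0.2516  0.1322] t 9.1 F [ 0.6  0.  -2.3] open 0.1788255493839311 29.959593610838056
```

```bash
python3 -m pendant '[[0.05,0.1,-0.065,0,0,0,1],[0.14,0.26,-0.065,0,0,0,1],[0.23,0.44,-0.065,0,0,0,1],[0.32,0.62,-0.065,0,0,0,1],[0.41,0.8,-0.065,0,0,0,1],[0.5,0.95,-0.065,0,0,0,1],[0.54,1,-0.065,0,0,0,1],[0.54,1,-0.065,0,0,0,1]]'; python3 - <<'E'
from h import *
from go import plan
p,d=shot('side','s4');W=cloud('side',d)
cv2.imwrite('pics/s4c.png',cv2.resize(p[180:330,240:400,::-1],None,fx=4,fy=4))
d=np.array([np.cos(np.radians(-20.4)),np.sin(np.radians(-20.4))]);g=np.array([.514,-.0345])-.040*d
plan([*g,.145],69.6)
E
```

```text
time_s: 9.9
position: [0.4728, -0.0246, 0.1945]
tcp_rot: [[-0.939, 0.345, -0.003], [0.345, 0.939, 0.001], [0.003, -0.0, -1.0]]
force: [-0.4, -0.1, -1.6]
opening: 0.182
grasp_force: 30.0
shift [-0.0018  0.0299 -0.0063] turn [-0.0002 -0.0001  0.0009] grasp now [ 0.4741 -0.0261  0.1437] t 9.95 F [-0.3 -0.3 -1.9] open 0.18102058583129294 29.959831461310387
```

View pics/s4c.png

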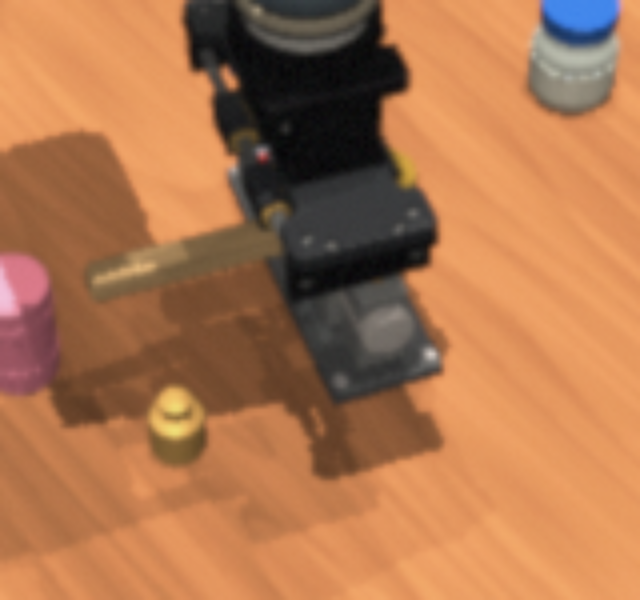

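The crop shows the head over the gauge's pin end, clear of the weight, the jar and the pink mallet. I'll start lowering.

```bash
python3 -m pendant '[[0,0.03,0,0,0,0,1],[0,0.03,0.04,0,0,0,1],[0,0.03,0.08,0,0,0,1],[0,0.03,0.08,0,0,0,1],[0,0.03,0.08,0,0,0,1]]'; python3 -m pendant '[[0,0,0.02,0,0,0,1],[0,0,0.035,0,0,0,1],[0,0,0.05,0,0,0,1],[0,0,0.065,0,0,0,1],[0,0,0.08,0,0,0,1],[0,0,0.08,0,0,0,1]]'; python3 -c "
from go import *
plan([.4765,-.0206,.11],69.6)"
```

```text
time_s: 10.45
position: [0.476, -0.021, 0.1784]
tcp_rot: [[-0.937, 0.348, -0.001], [0.348, 0.937, 0.0], [0.001, -0.0, -1.0]]
force: [0.6, -0.2, -1.9]
opening: 0.184
grasp_force: 30.0
time_s: 11.05
position: [0.4765, -0.0208, 0.1629]
tcp_rot: [[-0.938, 0.348, 0.001], [0.348, 0.938, -0.0], [-0.001, -0.0, -1.0]]
force: [-0.1, -0.8, 2.4]
opening: 0.179
grasp_force: 30.0
shift [0.0004 0.0008 0.0097] turn [-0.      0.0003  0.0003] grasp now [ 0.4766 -0.0208  0.1119] t 11.05 F [-0.1 -0.8  2.4] open 0.17907844652459173 29.96726014651358
```

```bash
python3 -m pendant '[[0,0,0.005,0,0,0,1],[0,0,0.01,0,0,0,1],[0,0,0.015,0,0,0,1],[0,0,0.015,0,0,0,1]]';python3 -m pendant '[[0,0,0.005,0,0,0,1],[0,0,0.01,0,0,0,1],[0,0,0.015,0,0,0,1],[0,0,0.015,0,0,0,1]]'; python3 - <<'E'
from h import *
p,d=shot('side','s5');W=cloud('side',d);x,y,z=np.moveaxis(W,-1,0)
hsv=cv2.cvtColor(p,cv2.COLOR_RGB2HSV).astype(int)
m=(x>.3)&(x<.47)&(y<.06)&(y>-.05)&(z>.06)&(z<.16)&(hsv[...,1]>60)&(hsv[...,2]>60)
P=W[m];print(len(P))
for lo in np.arange(.32,.47,.02):
    Q=P[(P[:,0]>=lo)&(P[:,0]<lo+.02)]
    if len(Q): print(round(lo,2),len(Q),np.percentile(Q[:,2],[5,90]).round(3),np.median(Q[:,1]).round(3))
E
```

```text
time_s: 11.45
position: [0.4755, -0.0202, 0.1604]
tcp_rot: [[-0.938, 0.348, -0.001], [0.348, 0.938, 0.0], [0.002, -0.0, -1.0]]
force: [-3.1, 0.4, 8.9]
opening: 0.182
grasp_force: 30.0
time_s: 11.85
position: [0.4742, -0.0197, 0.1572]
tcp_rot: [[-0.938, 0.347, -0.005], [0.347, 0.938, 0.001], [0.005, -0.0, -1.0]]
force: [-5.3, 0.9, 8.9]
opening: 0.178
grasp_force: 30.0
453
0.34 3 [0.092 0.095] 0.014
0.36 100 [0.084 0.103] 0.013
0.38 95 [0.086 0.104] 0.006
0.4 96 [0.091 0.108] -0.002
0.42 97 [0.095 0.111] -0.009
0.44 62 [0.095 0.113] -0.016
```

Force peaked at about 11 N with the mallet tilted some 7°. I'll lift, move off and check the pin height.

```bash
python3 -m pendant '[[0,0,-0.05,0,0,0,1],[0,0,-0.12,0,0,0,1],[0,0,-0.2,0,0,0,1],[0,-0.08,-0.2,0,0,0,1],[0,-0.2,-0.2,0,0,0,1],[0,-0.35,-0.2,0,0,0,1],[0,-0.45,-0.2,0,0,0,1],[0,-0.45,-0.2,0,0,0,1]]';python3 -m pendant '[[0,-0.1,0,0,0,0,1],[0,-0.2,0,0,0,0,1],[0,-0.3,0,0,0,0,1],[0,-0.3,0,0,0,0,1]]'; python3 - <<'E'
from m import *
from go import plan
p,d=shot('side','s6');W=cloud('side',d);x,y,z=np.moveaxis(W,-1,0)
q=(np.hypot(x-.514,y+.0345)<.014)&(z>.06)&(z<.105)
print('pin',q.sum(),np.percentile(W[q][:,2],[50,80,90,97]), W[q&(z>.077)].mean(0))
f=np.load('side0.npz');X=f['W'];q=(np.hypot(X[...,0]-.514,X[...,1]+.0345)<.014)&(X[...,2]>.06)&(X[...,2]<.105)
print('was',np.percentile(X[q][:,2],[50,80,90,97]))
cv2.imwrite('pics/s6c.png',cv2.resize(p[170:320,280:440,::-1],None,fx=4,fy=4))
plan([.47,-.13,.13],69.6)
E
```

```text
time_s: 12.7
position: [0.4448, -0.1067, 0.1972]
tcp_rot: [[-0.936, 0.351, 0.0], [0.351, 0.936, -0.0], [-0.001, -0.0, -1.0]]
force: [0.8, 1.3, -2.1]
opening: 0.181
grasp_force: 30.0
time_s: 13.1
position: [0.4244, -0.1624, 0.1972]
tcp_rot: [[-0.937, 0.35, 0.001], [0.35, 0.937, -0.001], [-0.001, -0.0, -1.0]]
force: [0.5, 0.9, -1.5]
opening: 0.181
grasp_force: 30.0Traceback (most recent call last):
  File "<stdin>", line 5, in <module>
    return _quantile_unchecked(
        a, q, axis, out, overwrite_input, method, keepdims, weights)
    return _ureduce(a,
                    func=_quantile_ureduce_func,
    ...<5 lines>...
                    overwrite_input=overwrite_input,
                    method=method)
    r = func(a, **kwargs)
    result = _quantile(arr,
                       quantiles=q,
    ...<2 lines>...
                       out=out,
                       weights=wgt)
    slices_having_nans = np.isnan(arr[-1, ...])
                                  ~~~^^^^^^^^^
IndexError: index -1 is out of bounds for axis 0 with size 0
```

The gripper or arm is still in the way, so I'll move further towards the mallet's old place.

```bash
python3 -m pendant '[[-0.1,-0.1,0,0,0,0,1],[-0.25,-0.2,0,0,0,0,1],[-0.4,-0.3,0,0,0,0,1],[-0.5,-0.3,0,0,0,0,1],[-0.5,-0.3,0,0,0,0,1],[-0.5,-0.3,0,0,0,0,1]]'; cat > pin.py <<'E'
from m import *
from go import plan
for c in('top','side'):
    p,d=shot(c,c+'6');W=cloud(c,d)
    for n,X in(('now',W),('was',np.load(c+'0.npz')['W'])):
        q=(np.hypot(X[...,0]-.514,X[...,1]+.0345)<.013)&(X[...,2]>.05)&(X[...,2]<.105)
        print(c,n,q.sum(),np.percentile(X[q][:,2],[50,80,90,97]).round(4) if q.sum() else '')
    if c=='side':cv2.imwrite('pics/s6c.png',cv2.resize(p[170:320,280:440,::-1],None,fx=4,fy=4))
plan([.506,-.251,.13],69.6)
E
python3 pin.py
```

```text
time_s: 13.75
position: [0.4967, -0.2504, 0.1965]
tcp_rot: [[-0.938, 0.346, -0.002], [0.346, 0.938, 0.002], [0.003, 0.001, -1.0]]
force: [-1.6, 0.2, -2.0]
opening: 0.179
grasp_force: 30.0
top now 0 
top was 60 [0.0872 0.0942 0.0962 0.098 ]
side now 93 [0.0779 0.0808 0.0824 0.0838]
side was 124 [0.0781 0.0923 0.0934 0.0948]
shift [-0.0492  0.0134  0.0777] turn [ 0.0004 -0.001   0.0007] grasp now [ 0.4958 -0.25    0.1456] t 13.85 F [-0.3  0.3 -2. ] open 0.18099408198233607 29.996786937117577
```

View pics/s6c.png

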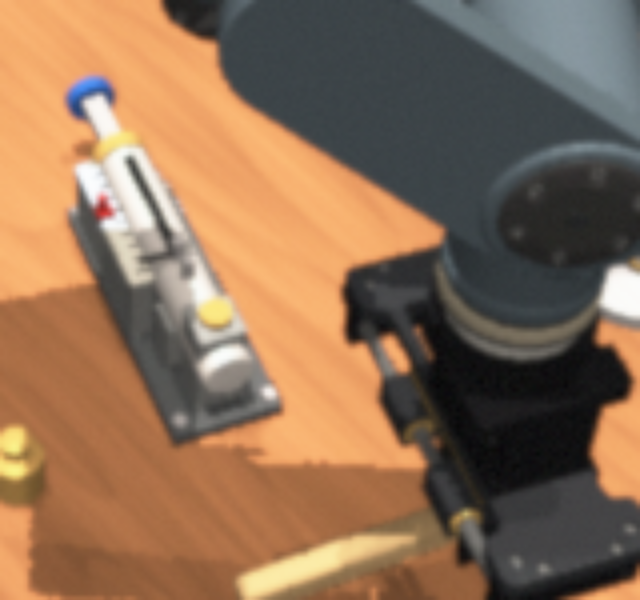

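The pin's brass head sits on its boss in the crop (215,312), and its top reads about 11 to 12 mm lower. Now I'll set the mallet down here, clear of the gauge.

```bash
python3 -m pendant '[[-0.05,0,0.1,0,0,0,1],[-0.05,0,0.2,0,0,0,1],[-0.05,0,0.3,0,0,0,1],[-0.05,0,0.4,0,0,0,1],[-0.05,0,0.5,0,0,0,1],[-0.05,0,0.55,0,0,0,1],[-0.05,0,0.57,0,0,0,1],[-0.05,0,0.58,0,0,0,1]]'; python3 -m pendant '[[0,0,0.005,0,0,0,1],[0,0,0.01,0,0,0,1],[0,0,0.015,0,0,0,1],[0,0,0.015,0,0,0,1]]'
```

```text
time_s: 14.65
position: [0.5063, -0.2554, 0.0811]
tcp_rot: [[-0.938, 0.347, -0.0], [0.347, 0.938, 0.0], [0.0, 0.0, -1.0]]
force: [-0.4, -0.5, -2.4]
opening: 0.175
grasp_force: 30.0
time_s: 15.05
position: [0.5065, -0.2558, 0.0784]
tcp_rot: [[-0.938, 0.348, 0.0], [0.348, 0.938, -0.0], [-0.001, -0.0, -1.0]]
force: [0.2, 0.1, -2.0]
opening: 0.185
grasp_force: 30.0
```

```bash
python3 -m pendant '[[0,0,0.004,0,0,0,1],[0,0,0.008,0,0,0,1],[0,0,0.012,0,0,0,1],[0,0,0.012,0,0,0,1]]'
```

```text
time_s: 15.45
position: [0.5065, -0.2558, 0.0775]
tcp_rot: [[-0.938, 0.348, 0.001], [0.348, 0.938, -0.001], [-0.001, -0.0, -1.0]]
force: [-2.4, 1.2, 11.0]
opening: 0.18
grasp_force: 30.0
```

```bash
python3 -m pendant '[[0,0,0,0,0,0,1],[0,0,0.006,0,0,0,1],[0,0,0.012,0,0,0,1],[0,0,0.012,0,0,0,1]]'
```

```text
time_s: 15.85
position: [0.5065, -0.2558, 0.0773]
tcp_rot: [[-0.938, 0.347, 0.001], [0.347, 0.938, -0.001], [-0.002, -0.001, -1.0]]
force: [-5.8, 2.7, 26.2]
opening: 0.182
grasp_force: 30.0
```

On the bench. I'll release, wait and rise.

```bash
python3 -m pendant '[[0,0,-0.024,0,0,0,-1],[0,0,-0.024,0,0,0,-1],[0,0,-0.024,0,0,0,-1],[0,0,-0.024,0,0,0,-1],[0,0,-0.024,0,0,0,-1],[0,0,-0.024,0,0,0,-1],[0,0,-0.024,0,0,0,-1],[0,0,-0.024,0,0,0,-1]]';  python3 -m pendant '[[0,0,-0.2,0,0,0,-1],[0,0,-0.4,0,0,0,-1],[0,0,-0.6,0,0,0,-1],[0,0,-0.7,0,0,0,-1],[0,0,-0.7,0,0,0,-1]]'; python3 -c "
from go import *
plan([.5716,.1408,.16],-18.2)"
```

```text
time_s: 16.65
position: [0.5063, -0.2557, 0.0779]
tcp_rot: [[-0.938, 0.348, -0.0], [0.348, 0.938, 0.0], [0.0, 0.0, -1.0]]
force: [-0.2, 0.6, 1.0]
opening: 0.824
grasp_force: 0.0
time_s: 17.15
position: [0.5079, -0.2568, 0.2215]
tcp_rot: [[-0.938, 0.348, 0.006], [0.348, 0.938, -0.005], [-0.007, -0.002, -1.0]]
force: [-0.2, -0.5, 0.3]
opening: 0.997
grasp_force: 0.0
shift [0.3925 1.9747 0.0451] turn [0.0012 0.0025 0.4881] grasp now [ 0.5082 -0.257   0.1705] t 17.15 F [-0.2 -0.5  0.3] open 0.9973190371289432 0.0
```

```bash
python3 -m pendant '[[0.05,0.2,-0.1,0,0,0.04,-1],[0.1,0.45,-0.1,0,0,0.08,-1],[0.15,0.7,-0.1,0,0,0.12,-1],[0.2,0.95,-0.1,0,0,0.16,-1],[0.2,0.98,-0.1,0,0,0.2,-1],[0.2,0.98,-0.1,0,0,0.24,-1],[0.2,0.98,-0.1,0,0,0.24,-1]]'; python3 - <<'E'
from go import *
plan([.5716,.1408,.16],-18.2)
X=np.load('side0.npz')['W'];x,y,z=np.moveaxis(X,-1,0)
q=(x>.6)&(x<.8)&(y>.1)&(y<.3)&(z>.02)&(z<.2);print('files',X[q].min(0),X[q].max(0),np.median(X[q],0))
q&=z>.1;print(X[q].min(0),X[q].max(0))
E
```

```text
time_s: 17.85
position: [0.5364, -0.057, 0.2367]
tcp_rot: [[-0.447, 0.894, -0.002], [0.894, 0.447, 0.001], [0.002, -0.002, -1.0]]
force: [-0.4, -0.2, -0.3]
opening: 1.003
grasp_force: 0.0
shift [0.8055 0.5998 0.1287] turn [-0.0008 -0.0003  0.2487] grasp now [ 0.5363 -0.0569  0.1857] t 17.85 F [-0.4 -0.2 -0.3] open 1.0025141042094197 0.0
files [0.72854913 0.1833915  0.02000807] [0.79883509 0.25804539 0.15057589] [0.76033997 0.2109995  0.0456318 ]
[0.74505692 0.19839877 0.10071699] [0.79552285 0.24673227 0.15057589]
```

Files start at x ≥ 0.73, so the body clears them.

```bash
python3 -m pendant '[[0.2,0.15,0,0,0,0.04,-1],[0.4,0.3,0,0,0,0.08,-1],[0.6,0.45,0,0,0,0.12,-1],[0.8,0.6,0,0,0,0.16,-0.3],[0.805,0.6,0.1,0,0,0.2,-0.3],[0.805,0.6,0.13,0,0,0.249,-0.3],[0.805,0.6,0.13,0,0,0.249,-0.3],[0.805,0.6,0.13,0,0,0.249,-0.3]]'; cat > r.py <<'E'
from m import *
from go import plan
import sys
for c in('top','side'):
    p,d=shot(c,f'{c}{sys.argv[1]}');W=cloud(c,d);x,y,z=np.moveaxis(W,-1,0)
    hsv=cv2.cvtColor(p,cv2.COLOR_RGB2HSV).astype(int);H,S,V=np.moveaxis(hsv,-1,0)
    g=(x>.5)&(x<.68)&(y<.28)&(y>.1)
    k=g&(H>100)&(H<125)&(S>120)&(z>.02)&(z<.1); print(c,'knob',k.sum(),W[k].mean(0).round(4) if k.any() else '')
    m=(x>.38)&(x<.62)&(y<-.15)&(y>-.32)&(z>.052);print(c,'mallet head',m.sum(),W[m].mean(0).round(4) if m.any() else '')
p=cv2.imread(f'pics/side{sys.argv[1]}.png');cv2.imwrite(f'pics/side{sys.argv[1]}c.png',cv2.resize(p[150:300,240:400],None,fx=4,fy=4,interpolation=2))
plan([.5716,.1408,.05],-18.2)
E
python3 r.py 7
```

```text
time_s: 18.65
position: [0.5726, 0.139, 0.2114]
tcp_rot: [[0.312, 0.95, -0.001], [0.95, -0.312, -0.0], [-0.001, -0.001, -1.0]]
force: [0.8, -1.1, -0.5]
opening: 0.677
grasp_force: 0.0
top knob 0 
top mallet head 111 [ 0.5467 -0.2698  0.0591]
side knob 44 [0.5784 0.164  0.0591]
side mallet head 221 [ 0.5477 -0.2733  0.0589]
shift [ 0.0069 -0.0101  0.5561] turn [ 0.0001 -0.     -0.0004] grasp now [0.5731 0.1389 0.1612] t 18.75 F [-0.5  0.2  0. ] open 0.660699358296045 0.0
```

View pics/side7c.png

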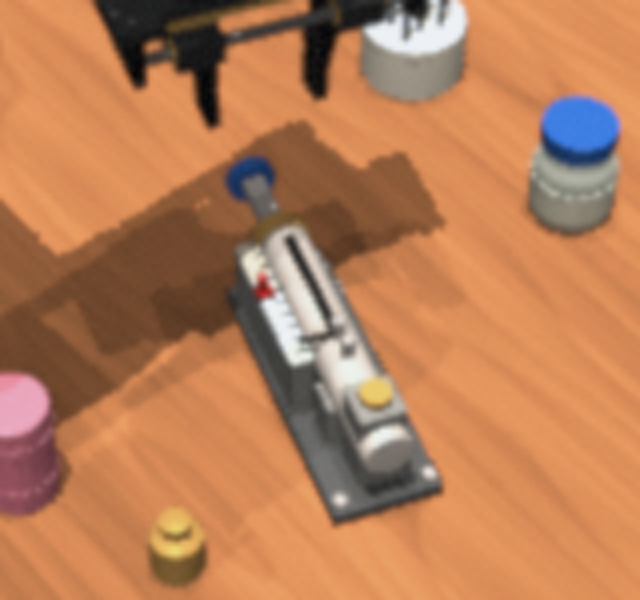

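The crop shows the fingers above the neck, straddling it along the pull axis, with the mallet standing. The red mark is at crop (262,288) and the pointer tip near (303,338). Descending.

```bash
python3 -m pendant '[[0.006,-0.01,0.2,0,0,0,-0.3],[0.006,-0.01,0.4,0,0,0,-0.3],[0.006,-0.01,0.5,0,0,0,-0.3],[0.006,-0.01,0.556,0,0,0,-0.3],[0.006,-0.01,0.556,0,0,0,-0.3]]'; python3 -m pendant '[[0,0,0,0,0,0,1],[0,0,0,0,0,0,1],[0,0,0,0,0,0,1],[0,0,0,0,0,0,1],[0,0,0,0,0,0,1],[0,0,0,0,0,0,1],[0,0,0,0,0,0,1],[0,0,0,0,0,0,1]]'; python3 - <<'E'
from go import *
plan([.5716,.1408,.05],-18.2)
k=calibration('side');K=np.array(k['mtx']);T=np.array(k['T'])
def ray(u,v,z):
    r=T[:3,:3]@np.linalg.solve(K,[u,v,1]);return T[:3,3]+r*(z-T[2,3])/r[2]
a=np.radians(71.8);ax=np.array([np.cos(a),np.sin(a),0])
import os
im=cv2.imread('pics/side7.png');hsv=cv2.cvtColor(im,cv2.COLOR_BGR2HSV).astype(int)
m=((hsv[...,0]<6)|(hsv[...,0]>172))&(hsv[...,1]>130)&(hsv[...,2]>80);m[:205]=0;m[240:]=0;m[:,:295]=0;m[:,320:]=0
v,u=np.nonzero(m);print('red',u.mean(),v.mean(),len(u),u.min(),u.max(),v.min(),v.max())
for z in(.062,.066,.07):
    print(z,ray(u.mean(),v.mean(),z).round(4),(ray(u.mean(),v.mean(),z)@ax).round(4), 'ptr',[(ray(*q,.07)@ax).round(4) for q in((315.5,234.5),(317,234),(320,233.5),(326,232.5))])
p,d=shot('side','side8');cv2.imwrite('pics/side8c.png',cv2.resize(p[205:255,295:345,::-1],None,fx=12,fy=12,interpolation=cv2.INTER_CUBIC))
E
```

```text
time_s: 19.25
position: [0.5709, 0.1409, 0.0999]
tcp_rot: [[0.315, 0.949, -0.002], [0.949, -0.315, -0.0], [-0.001, -0.002, -1.0]]
force: [0.3, 1.2, 0.4]
opening: 0.652
grasp_force: 0.0
time_s: 20.05
position: [0.5745, 0.1404, 0.1014]
tcp_rot: [[0.315, 0.949, 0.008], [0.949, -0.315, -0.001], [0.001, 0.008, -1.0]]
force: [5.6, -3.6, -2.5]
opening: 0.158
grasp_force: 30.0
shift [-0.0026 -0.0145  0.0016] turn [ 0.0024 -0.0004 -0.0008] grasp now [0.5749 0.1403 0.0504] t 20.05 F [ 5.6 -3.6 -2.5] open 0.1579328944499542 29.999352414160967
red 305.3076923076923 221.92307692307693 13 304 307 219 224
0.062 [0.5241 0.079  0.062 ] 0.2388 ptr [np.float64(0.1869), np.float64(0.1871), np.float64(0.186), np.float64(0.1839)]
0.066 [0.5219 0.0762 0.066 ] 0.2354 ptr [np.float64(0.1869), np.float64(0.1871), np.float64(0.186), np.float64(0.1839)]
0.07 [0.5198 0.0734 0.07  ] 0.232 ptr [np.float64(0.1869), np.float64(0.1871), np.float64(0.186), np.float64(0.1839)]
```

View pics/side8c.png

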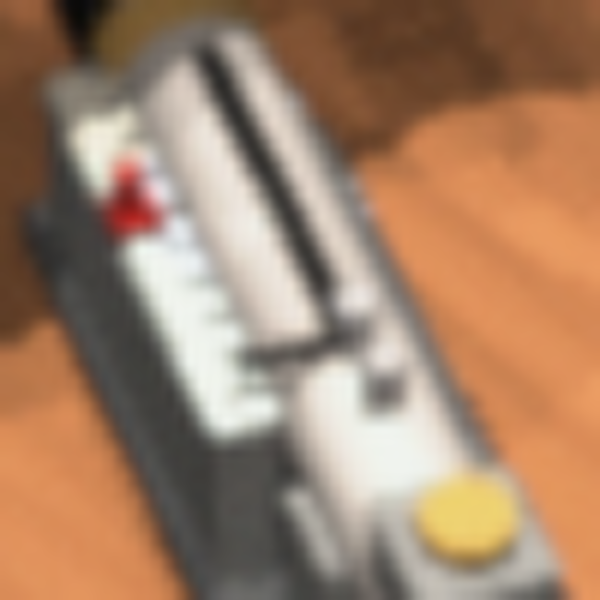

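The crop shows the neck held and the rod home: pointer tip at px (315.8,234.8), red mark at about (305.5,222), so roughly 47 mm of pull. I'll draw to about 40 mm and re-measure.

```bash
python3 -m pendant '[[0.03,0.015,0,0,0,0,1],[0.06,0.015,0,0,0,0,1],[0.09,0.015,0,0,0,0,1],[0.12,0.015,0,0,0,0,1],[0.15,0.015,0,0,0,0,1],[0.18,0.015,0,0,0,0,1],[0.2,0.015,0,0,0,0,1],[0.2,0.015,0,0,0,0,1]]'; python3 -m pendant '[[0.015,0,0,0,0,0,1],[0.015,0,0,0,0,0,1],[0.015,0,0,0,0,0,1]]'; cat > e.py <<'E'
from go import *
plan([.5716,.1408,.05],-18.2)
s=readout.read_state();print('pull by tcp',(np.array(s['position'])-[.5745,.1404,.1014])@[.312,.950,0])
k=calibration('side');K=np.array(k['mtx']);T=np.array(k['T'])
p,d=shot('side','side9');W=cloud('side',d);ax=np.array([.312,.950,0]);lat=np.array([-.950,.312,0])
o=np.array([.538,.040,0])
hsv=cv2.cvtColor(p,cv2.COLOR_RGB2HSV).astype(int)
A=(W-o)@ax;L=(W-o)@lat;z=W[...,2]
red=((hsv[...,0]<6)|(hsv[...,0]>172))&(hsv[...,1]>130)&(hsv[...,2]>80)&(z>.04)&(abs(A)<.1)&(abs(L)<.05)
v,u=np.nonzero(red)
for a,b in zip(v,u): print('red',b,a,A[a,b].round(4),L[a,b].round(4),z[a,b].round(4))
dk=(hsv[...,2]<80)&(z>.05)&(abs(A)<.09)&(L>-.006)&(L<.04)
for a,b in zip(*np.nonzero(dk)): print('dark',b,a,A[a,b].round(4),L[a,b].round(4),z[a,b].round(4),hsv[a,b,2])
cv2.imwrite('pics/side9c.png',cv2.resize(p[200:250,285:335,::-1],None,fx=12,fy=12,interpolation=cv2.INTER_CUBIC))
E
python3 e.py
```

```text
time_s: 20.9
position: [0.5872, 0.1775, 0.1012]
tcp_rot: [[0.314, 0.95, 0.001], [0.95, -0.314, -0.003], [-0.002, 0.002, -1.0]]
force: [0.1, -6.8, 3.6]
opening: 0.155
grasp_force: 30.0
time_s: 21.2
position: [0.588, 0.1799, 0.1012]
tcp_rot: [[0.314, 0.949, 0.001], [0.949, -0.314, -0.003], [-0.002, 0.001, -1.0]]
force: [0.6, -8.9, 4.5]
opening: 0.157
grasp_force: 30.0
shift [-0.2111 -0.0164  0.0016] turn [ 0.0004  0.0008 -0.0005] grasp now [0.588  0.1797 0.0502] t 21.2 F [ 0.6 -8.9  4.5] open 0.15715834989333988 30.000506322830915
pull by tcp 0.0416839321033131
red 305 219 0.0293 0.0272 0.0767
red 305 220 0.0294 0.0272 0.0731
red 305 221 0.033 0.026 0.0652
red 306 221 0.0287 0.025 0.0694
red 304 222 0.0309 0.0293 0.0652
red 305 222 0.0301 0.0271 0.0651
red 306 222 0.0272 0.0256 0.0676
red 307 222 0.0277 0.0229 0.066
red 304 223 0.0319 0.029 0.0605
red 305 223 0.0296 0.0273 0.0622
red 306 223 0.0267 0.0258 0.0647
red 307 223 0.0275 0.023 0.0627
red 304 224 0.0325 0.0289 0.0561
dark 290 70 0.0701 0.0375 0.4574 66
dark 291 70 0.0731 0.0345 0.4548 67
dark 292 70 0.0722 0.0328 0.455 71
dark
[... 28230 characters left out ...]
3 0.0122 -0.0018 0.0689 64
dark 303 224 0.0372 0.0298 0.0515 76
dark 319 224 0.0106 -0.0011 0.0673 73
dark 320 225 0.0072 -0.0024 0.0669 63
dark 320 226 0.005 -0.0015 0.0659 64
dark 321 227 0.003 -0.0033 0.0638 64
dark 321 228 -0.0015 -0.0016 0.0657 63
dark 322 229 -0.0056 -0.0025 0.0661 64
dark 322 230 -0.0095 -0.001 0.0673 61
dark 323 231 -0.011 -0.0029 0.0646 59
dark 323 232 -0.0151 -0.0013 0.0661 67
dark 311 241 -0.0184 0.03 0.0501 75
dark 312 243 -0.0251 0.03 0.0504 66
dark 313 243 -0.028 0.0286 0.0531 76
dark 316 243 -0.0297 0.0218 0.0521 79
dark 313 244 -0.0289 0.029 0.0506 75
dark 327 253 -0.077 0.0131 0.0663 77
dark 328 255 -0.0852 0.014 0.069 77
dark 329 257 -0.0891 0.013 0.0659 74
```

Pointer is at about +22.8 mm along the axis (home −18.9 plus 41.7 of pull) and the mark at about +29, so roughly 6 mm more.

```bash
sed -i '/dark\|print(.red/d;/^dk=/d;/^v,u=/d;/^for a,b/d' e.py; echo "print('red',red.sum(),np.median(A[red]))" >>e.py; python3 -m pendant '[[0.015,0,0,0,0,0,1],[0.03,0,0,0,0,0,1],[0.03,0,0,0,0,0,1],[0.03,0,0,0,0,0,1],[0.03,0,0,0,0,0,1]]'; python3 e.py
```

```text
time_s: 21.75
position: [0.5898, 0.1853, 0.1012]
tcp_rot: [[0.314, 0.949, 0.0], [0.949, -0.314, -0.003], [-0.003, 0.001, -1.0]]
force: [0.1, -8.2, 3.4]
opening: 0.157
grasp_force: 30.0
shift [-0.2398 -0.0166  0.0019] turn [ 0.0004  0.0009 -0.0005] grasp now [0.5898 0.1851 0.0502] t 21.75 F [ 0.1 -8.2  3.4] open 0.15694543558740398 30.000606989488006
pull by tcp 0.04741731912288235
red 16 0.027443054935726713
```

View pics/side9c.png

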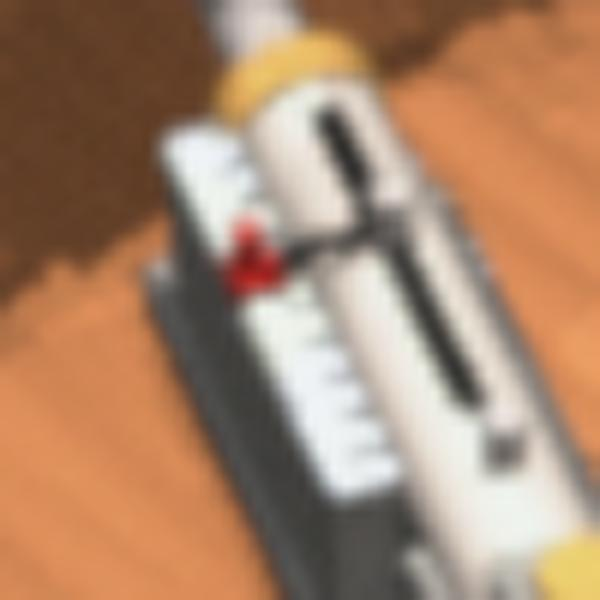

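The crop shows the pointer tip at (290,258) and the red marker base near (255,270) with its peak at (245,230). They look close, but height parallax matters here, so I'll refine with averaged frames.

```bash
cat > f.py <<'E'
from go import *
from scipy.ndimage import zoom
ax=np.array([.312,.950,0]);lat=np.array([-.950,.312,0]);o=np.array([.538,.040,0])
fr=[capture('side') for _ in range(14)]
p=np.mean([f[0] for f in fr],0);d=np.median([f[1] for f in fr],0)
W=cloud('side',d);A=(W-o)@ax*1e3;L=(W-o)@lat*1e3;Z=W[...,2]*1e3
red=p[...,0]-np.maximum(p[...,1],p[...,2]);V=p.max(-1)
np.set_printoptions(linewidth=200,suppress=True)
sl=(slice(216,228),slice(302,320))
for n,a in(('red',red),('V',V),('A',A),('L',L),('Z',Z)): print(n);print(a[sl].round(0).astype(int))
E
python3 f.py
```

```text
red
[[ -4  -4  -4  -4   0   6  10  12  12   9   8  11   6   5   8  10  10  10]
 [ -4  -3   0  11  10   4   7  11  13  10   9  11   8   4   6   7   8  10]
 [ -4   0  30  62  43  10   4  10  12  13  13  12   7   4   4   5   7  10]
 [ -4   4  56 108  73  20   5   7   9   9   9   7   5   3   5   5   6   9]
 [  0   8  44  90  74  49  16   3   4   6   7   5   6   7   5   4   4   6]
 [  9  26  58  84  93  98  47   7   4   7   9   9  10  10   4   2   2   3]
 [ 10  39  87 107 114 110  60  13   7   9  10  11  11   5   0   0   1   2]
 [  4  32  90 125 128 103  57  12   3   7  10  12   7   3   0  -2   0   1]
 [  3  14  52  65  46  30  16  -1  -4   2  10  12   7   4   1  -1   1   2]
 [  1   4  13  12   0  -2  -3  -6  -6  -1   7  12  10   6   2   0   0   1]
 [  2   2   2  -2  -4  -4  -4  -4  -4  -3   2  10  12   8   5   2  -1   0]
 [  1   1   1  -1  -5  -4  -4  -4  -4  -4  -1   8  12   9   7   4   0   0]]
V
[[241 242 235 204 172 169 182 204 221 230 232 211 128 110 183 214 212 188]
 [235 240 229 215 216 198 176 191 214 226 232 222 143  89 126 144 157 180]
 [224 232 221 223 223 209 172 176 196 210 2
[... 2284 characters left out ...]
  5   3   2]]
Z
[[61 61 61 61 62 54 56 58 61 63 64 65 67 66 79 79 80 62]
 [61 60 62 61 61 61 56 58 60 62 62 64 65 66 78 79 77 64]
 [60 61 61 77 77 60 54 57 60 61 63 64 65 71 74 74 74 64]
 [61 60 77 77 77 61 61 56 58 61 69 70 71 70 70 72 70 65]
 [56 60 73 75 73 66 70 70 70 71 70 68 68 64 65 67 67 65]
 [53 61 69 70 69 64 71 68 68 59 61 63 63 65 65 65 65 66]
 [49 58 65 67 67 65 65 62 52 55 58 62 63 65 64 65 66 66]
 [46 53 64 64 65 65 65 61 60 56 59 60 62 63 63 64 66 67]
 [41 49 58 64 63 63 60 59 60 55 57 60 60 63 64 65 66 65]
 [39 46 54 61 61 60 61 61 60 61 56 58 60 61 64 65 65 66]
 [35 43 49 58 61 60 60 61 60 61 54 57 59 61 63 63 63 66]
 [30 39 46 54 59 60 61 61 61 61 61 55 58 60 61 63 64 66]]
```

Averaged depth gives the pointer at about 27.7 mm along the axis and the red marker at about 29.5 to 30 mm. I'll add 2 mm and hold.

```bash
python3 -m pendant '[[0.005,0,0,0,0,0,1],[0.01,0,0,0,0,0,1],[0.01,0,0,0,0,0,1],[0.01,0,0,0,0,0,1],[0.01,0,0,0,0,0,1],[0.01,0,0,0,0,0,1]]'; python3 e.py; python3 f.py | sed -n '/^A/,/^L/p;/^Z/,$p'
```

```text
time_s: 23.1
position: [0.5904, 0.187, 0.1012]
tcp_rot: [[0.314, 0.949, 0.0], [0.949, -0.314, -0.003], [-0.003, 0.001, -1.0]]
force: [0.4, -8.1, 3.4]
opening: 0.157
grasp_force: 30.0
shift [-0.2489 -0.0165  0.002 ] turn [ 0.0004  0.001  -0.0005] grasp now [0.5904 0.1869 0.0502] t 23.1 F [ 0.4 -8.1  3.4] open 0.1566545680665624 30.00071033835411
pull by tcp 0.049246360348428025
red 15 0.028664703850004383
A
[[54 55 53 52 52 56 53 49 48 45 44 41 40 38 27 25 27 39]
 [52 51 50 50 48 47 51 48 45 44 41 39 39 36 27 26 26 34]
 [48 47 47 32 30 44 48 46 42 41 38 31 31 29 28 26 25 31]
 [45 44 30 28 29 42 40 44 30 30 28 29 28 28 27 25 25 28]
 [46 41 30 28 29 35 29 28 27 28 28 32 30 28 25 25 24 25]
 [46 40 30 28 28 32 28 34 37 34 31 29 28 25 24 23 22 19]
 [45 38 31 29 28 29 28 31 36 32 29 27 25 23 22 20 18 17]
 [46 38 30 27 27 26 25 27 27 31 27 26 23 20 19 17 14 14]
 [46 39 32 25 25 25 25 25 24 28 24 23 20 18 16 14 12 13]
 [46 38 31 24 25 24 23 22 20 20 22 20 18 16 14 12 11  9]
 [46 38 31 24 22 21 19 19 18 17 21 18 15 14 11  9  9  5]
 [46 39 32 24 18 17 17 15 15 13 13 16 12 11  8  7  5  3]]
L
Z
[[61 60 60 61 60 55 56 60 60 63 63 65 66 67 80 80 77 62]
 [60 60 61 60 61 61 55 58 60 60 63 64 63 66 75 76 75 64]
 [61 61 61 77 78 60 55 57 60 61 63 71 70 71 71 73 72 64]
 [61 61 76 78 76 60 61 56 70 71 71 69 69 69 68 69 69 65]
 [57 61 73 75 72 65 70 70 70 68 68 62 64 65 67 66 66 65]
 [53 59 69 71 70 65 68 60 56 58 60 62 63 65 65 65 66 67]
 [50 57 66 66 67 65 65 61 54 56 59 61 62 64 63 66 67 66]
 [46 54 63 65 64 65 65 61 60 55 58 59 61 63 64 65 67 67]
 [42 49 57 64 63 62 61 60 60 54 58 59 61 62 64 65 67 65]
 [38 47 54 61 60 60 59 61 61 61 56 58 60 62 63 64 65 66]
 [35 43 51 58 60 60 61 60 61 60 54 57 60 61 62 64 63 67]
 [31 38 46 55 60 61 60 61 61 61 61 56 59 60 62 64 64 66]]
```

The pointer is now at about 29 mm and the mark at about 29.5 mm, with the pull steady. Handing in.

```bash
python3 -c "
from rig import bot
print(bot.hand_in())"
```

```text
the job is handed in; nothing more can be done
None
```

I drove the lock pin down with the mallet, stood the mallet back on the bench at its original spot, and handed in at about 24 s while holding the rod out 49 mm, with the pointer about 0.5 mm from the red marker by camera depth; the hand-in gave no verdict.

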